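# Load the gift tins into the gravity-feed rack

## Task

The gift towers are built from the bottom up, so the tins must come out of the rack widest first: behind the wide tin that already lies in the middle lane, load the middle-sized tin next and the slim tin last. They are full, so do not pick them up: slide each one along the loading shelf to the middle lane and roll it in over the crest, so that both end lying square in the lane, each against the tin ahead. Leave the other things on the counter where they are.

Things in the scene. Friction and masses are not known exactly. Their poses are not given: they have to be found in the camera images.
- lane_mouth (a point): Middle of the middle lane's entrance, on the crest where the flat loading shelf meets the sloping lane floor, 74 mm above the counter. x points down the lane (level, away from the robot), y left across the lanes, z up. From x 0 the floor falls 10 degrees to a stop 45 mm high at x 295 mm. The lane is 120 mm wide between partitions 18 mm thick, 42 mm high, with round noses from x -6 mm.
- shelf (a point): Middle of the flat plywood loading shelf's surface, on the robot's side of the lanes: level with the crest, 68 mm behind it, same axes. The shelf is 137 mm deep (x) and 432 mm long (y), its ends open; a bead 12 mm thick and 10 mm high runs along its rear edge. A tin stays where it is left on the shelf; once its centre is pushed beyond the crest it rolls down the lane by itself.
- rack: The fixed plywood gravity-feed rack with three lanes side by side; origin on the counter straight below the crest of the middle lane, same axes. The two outer lanes (centre lines 138 mm left and right of the middle one) are full of fixed cardboard tubes and locked by a rod: nothing can be loaded there. A loose wide tin, 102 mm across, 110 mm long, like the others in look, already lies at the bottom of the middle lane against the stop.
- tin_middle_mid (a point): The middle-sized tin, a dark steel cylinder 88 mm in diameter and 110 mm long with a brass slip lid on one end, about 340 g, lying on its side. The point is its centre (44 mm above the surface it lies on); its own y axis is the cylinder's axis. It starts on the loading shelf in front of one of the outer lanes, left or right at random, its axis nearly along the shelf, its centre 80 to 96 mm behind the crest and 128 to 150 mm to the side of the middle lane.
- tin_slim_mid (a point): The slimmest tin, a dark steel cylinder 74 mm in diameter and 110 mm long with a brass slip lid on one end, about 250 g, lying on its side. The point is its centre (37 mm above the surface it lies on); its own y axis is the cylinder's axis. It starts on the loading shelf in front of the other outer lane, in the same way.
- tin_middle: The middle-sized tin; origin at its centre, y along its axis.
- tin_slim: The slimmest tin; origin at its centre, y along its axis.
- saucer: Bystander: white saucer, 120 mm across, 16 mm high, on the counter left of the rack; origin at its underside.
- egg: Bystander: brass egg, 58 mm across, 77 mm high, on the counter right of the rack; origin at its underside.
- tumbler: Bystander: glass tumbler, 72 mm across, 95 mm high, between the robot and the rack, to the right; origin at its underside.
- cup: Bystander: white espresso cup, 62 mm across, 55 mm high, on the left of the counter; origin at its underside.
- cards: Bystander: flat box of cards, 105 x 150 x 22 mm, between the robot and the rack, to the left; origin at its underside.
- tape: Bystander: desk tape dispenser, 150 x 55 x 80 mm, on the right of the counter; origin at its underside.
Things that resemble listed ones, but are neither listed nor needed, are in the scene too. Leave any green look-alike of the tin_slim alone. What is shaped like the tin_middle but purple is not meant.

How it is judged:
On the way, in this order (a step that is already met when the one before it is completed fails the run):
1. the middle-sized tin is in the middle lane behind the wide one while the slim tin is still on the loading shelf (y of tin_middle_mid in the frame of lane_mouth between -0.012 and 0.012 m and angle between the y axis of tin_middle and the y axis of lane_mouth, either way round below 0.1 rad and x of tin_middle_mid in the frame of lane_mouth above 0.1 m and x of tin_slim_mid in the frame of lane_mouth below 0 m), for 0.2 s.
2. the slim tin is in the middle lane behind the middle-sized one (y of tin_slim_mid in the frame of lane_mouth between -0.012 and 0.012 m and angle between the y axis of tin_slim and the y axis of lane_mouth, either way round below 0.1 rad and x of tin_slim_mid in the frame of lane_mouth above 0.05 m), for 0.2 s.
At the end, for the whole second after the job is handed in: Both tins lie at rest in the middle lane, axes square across it within 0.1 rad and centres within 12 mm of its middle line: the middle-sized one against the wide tin (centre 153 to 171 mm beyond the crest), the slim one behind it against it (centres less than 89 mm apart; touching is 81) (y of tin_middle_mid in the frame of lane_mouth between -0.012 and 0.012 m and angle between the y axis of each of tin_middle, tin_slim and the y axis of lane_mouth, either way round below 0.1 rad and y of tin_slim_mid in the frame of lane_mouth between -0.012 and 0.012 m and linear speed of each of tin_middle, tin_slim below 0.02 m/s and x of tin_middle_mid in the frame of lane_mouth between 0.153 and 0.171 m and distance between tin_middle_mid and tin_slim_mid below 0.089 m).
It fails at once if the middle tin is picked up (raised more than 30 mm above the loading shelf) (z of tin_middle_mid in the frame of lane_mouth above 0.074 m).
It fails at once if the slim tin is picked up (raised more than 30 mm above the loading shelf) (z of tin_slim_mid in the frame of lane_mouth above 0.067 m).
It fails at once if a bystander on the counter is moved by more than 30 mm (distance of any of saucer, egg, tumbler, cup, cards, tape from where it was at the start of the episode above 0.03 m).
It also fails if it takes over 61 s, if anything falls off the work surface, if the arm or the gripper's body presses on something with over 40 N, if the wrist force passes 120 N, or if a joint passes its speed limit or range.

## Robot

A 7-joint arm with a two-finger parallel gripper is mounted at the origin on the work surface. World frame = base frame: x ahead of the robot, y to its left, z up, the work surface at z = 0. Lengths are in m, angles in rad, forces in N, time in s.
With the tool pointing down it reaches from about 0.4 to 0.75 m from the base axis. Payload 19.5 kg.
Tool frame: the origin (TCP) lies midway between the tips of the shut fingers; the grasp point (between the pads) lies 19 mm behind it; z points along the fingers, y is the line along which they close (so a half turn about z gives the same grasp; the last joint's range is limited). The gripper opens to 85 mm and grips with 20 to 120 N. Pads are 22 mm wide; open, the fingers measure 114 mm over their backs; the gripper's body (76 mm by 85 mm) begins 54 mm behind the grasp point. The pads swing forward as they close: fully open they stand 13 mm farther back than shut.
Start: joints at [1.246, 0.707, -0.028, 1.485, 0.022, 0.951, -0.075], TCP at [0.16, -0.552, 0.231] pointing down, gripper open.
Joint ranges: [-2.71, 2.71], [-0.32, 2.16], [-1.57, 1.52], [0, 2.45], [-1.46, 4.6], [0, 2.02], [-2.83, 2.83]. Speed limits (rad/s): [1.89, 1.89, 2.57, 2.57, 3.01, 3.01, 3.01].

## Interface

Orientations are given as a unit quaternion [x, y, z, w].
In Python, from workcell import arm gives the robot as it stands. The module is installed in compiled form; this text tells all that it offers.
- The arm moves only by the tool servo_tool, never from a script. Its argument "rows" is a list of rows, each an object with "delta_pos": the shift along the tool's x, y, z in mm, a list of three; "rot": the turn, a rotation vector about the tool's x, y, z in rad, a list of three; "jaw": the opening in per cent of the stroke, from 0 (shut) to 100 (fully open). In form: [{"delta_pos": [dx, dy, dz], "rot": [wx, wy, wz], "jaw": jaw}, ...]. A call has 1 to 20 rows; each row shifts and turns the commanded pose from where the row before left it, along the tool's axes as they then stand; what a row does not reach is not made up. A row lasts 1/10 s, in which the tool goes at most 50 mm and 8.59 degrees, less where a joint would pass 70% of its speed; a pose out of reach is approached as far as the arm can. A call is refused whole if a number of a shift passes 50 or a number of a turn 0.15, either way. A call with a gripper value outside its range is refused whole. The fingers move at their own pace and stop on an object; "grip_force" is the grip in N (left out, the last holds). Time passes only in rows, so rows that do not move let the fingers close. It gives the time, the measured TCP pose, the force, the opening and the grip force at its end, in the units of the state.
- arm.state(): the state, without advancing time (a new reading comes with each control period).
- arm.grab_frame(name): name is "scene" or "top" or "wrist"; returns a dict with "color" (480x640x3 uint8, red, green, blue), "camera_matrix" (3x3 intrinsics, pixels), "position" and "attitude" of the camera in the world. Camera axes: x right, y down, z forward; pixel columns grow to the right and rows downward; lengths in m; the calibration is good to about 2 mm. A picture is of the moment at which its call begins. There is no depth.
- arm.close_job(): hands the job in; it is judged then, once.
Trained networks look in the newest picture that a camera, given by its name, has taken for a name from the list of things; names that differ only in an ending like _2 or _b are one class to them, and where a whole thing is asked for, a point or a joint stands for the part that bears it (a point fixed in the world has none). Each returns a list of dicts, best first, with "conf" (0 to 1); they miss things now and then, are a little off and sometimes report something else, mostly with a low value. They report only what shows in the picture. A call takes as long as a camera call. They do not tell look-alikes from the thing itself.
- arm.look_for(camera, query): "rect" ([left, top, right, bottom] in pixels, round what is visible of it).
- arm.landmark_of(camera, query): "uv" ([column, row] in pixels: a listed point, or the origin of a listed thing).
The state is a dict: "t": time; "joints": joint angles; "qd": joint speeds; "effort": joint torques, N m; "eef_pos": TCP position; "orientation": TCP orientation; "ft_force": force on the tool from outside, world axes, zero at the start; "ft_torque": the same for the moment, N m; "opening": opening from 0.0 (shut) to 1.0 (fully open); "grip_force": force on a finger pad.
Only numpy, scipy, OpenCV 4.12 (cv2) and the standard library are available. Lean on these libraries where they do the work, as an engineer would, in place of code of your own. Each camera call takes 0.05 s, during which the arm holds its last target. There are 200 camera calls.

## Working session

There is one attempt and no reset: what is moved stays moved. The work goes in short steps, Python scripts to look and compute and a tool call to move; the robot and the scene stay as the last step left them, time stands still between calls to the robot, and variables do not carry over. Pictures are saved under pics/ and viewed, at most 10 in all, crops included, and the job is handed in when it is done.

Besides the shell and the picture viewer there is one more tool, called by a JSON object that holds its "name" and its "arguments", one argument or row to a line. servo_tool: Moves the arm, as the interface text tells. Its arguments: {"type":"object","properties":{"rows":{"type":"array","items":{"type":"object","properties":{"delta_pos":{"type":"array","items":{"type":"number"}},"rot":{"type":"array","items":{"type":"number"}},"jaw":{"type":"number"}}}},"grip_force":{"type":"number"}},"required":["rows"]}

```bash
mkdir -p pics; cat > h.py <<'E'
import numpy as np, cv2
from scipy.spatial.transform import Rotation as R
from workcell import arm
def grab(n,f=None):
    g=arm.grab_frame(n)
    if f: cv2.imwrite('pics/'+f,g['color'][:,:,::-1])
    return g
def rot(g):
    a=np.array(g['attitude'],float)
    return a if a.shape==(3,3) else R.from_quat(a).as_matrix()
def at_z(g,uv,z):
    K=np.array(g['camera_matrix']);d=rot(g)@np.linalg.inv(K)@[uv[0],uv[1],1];p=np.array(g['position'])
    return p+d*(z-p[2])/d[2]
def proj(g,P):
    K=np.array(g['camera_matrix']);c=K@(rot(g).T@(np.array(P)-g['position']));return c[:2]/c[2]
E
python3 - <<'E'
from h import *
for n in ('scene','top'):
    g=grab(n,n+'1.png'); print(n,g['position'],g['attitude'])
    for q,z in (('lane_mouth',.074),('shelf',.074),('tin_middle_mid',.118),('tin_slim_mid',.111),('rack',0)):
        for r in arm.landmark_of(n,q)[:3]: print(q,r['conf'],np.round(r['uv'],1),at_z(g,r['uv'],z).round(4))
print(arm.state())
E
```

```text
scene [ 1.24244963 -0.21358897  1.31752701] [ 0.76269092  0.58277501 -0.16756878 -0.22493679]
lane_mouth 0.82 [359.4 253.7] [0.5687 0.0854 0.074 ]
lane_mouth 0.24 [398.1 208.6] [0.4405 0.2567 0.074 ]
shelf 0.67 [357.7 236.2] [0.5073 0.0992 0.074 ]
shelf 0.53 [399.7 181.3] [0.3357 0.3006 0.074 ]
tin_middle_mid 0.75 [397.9 208.9] [0.4698 0.2391 0.118 ]
tin_middle_mid 0.67 [236.8 251.1] [ 0.4904 -0.2695  0.118 ]
tin_slim_mid 0.72 [314.5 236. ] [ 0.4946 -0.0355  0.111 ]
tin_slim_mid 0.61 [266.2 208.8] [ 0.3579 -0.1557  0.111 ]
rack 0.75 [358.6 262.4] [0.5585 0.091  0.    ]
top [ 3.06934536e-01 -1.18389223e-03  1.39687479e+00] [ 0.71158475 -0.69804627  0.05779249 -0.05512321]
shelf 0.65 [268.1 249.3] [0.5051 0.0972 0.074 ]
tin_middle_mid 0.74 [205.6 256.8] [0.4787 0.2336 0.118 ]
tin_middle_mid 0.63 [422.8 275.3] [ 0.4465 -0.2538  0.118 ]
tin_slim_mid 0.81 [327.3 258. ] [ 0.4823 -0.0398  0.111 ]
tin_slim_mid 0.8 [370.  331.6] [ 0.3198 -0.1367  0.111 ]
rack 0.62 [273.  224.2] [0.5792 0.0925 0.    ]
rack 0.31 [203.1 255.9] [0.4967 0.2614 0.    ]
{'t': 0.6, 'joints': array([ 1.24632191,  0.70648727, -0.027603  ,  1.48462677,  0.02201409,
        0.95088981, -0.07547444]), 'qd': array([-0.00191919, -0.00157474, -0.00047098, -0.00098015, -0.00061997,
        0.00215814, -0.00030099]), 'effort': array([-7.41068889e-04, -8.82740736e+01,  1.23348355e+00, -2.36324912e+01,
        1.69991702e-02,  2.00609829e-03,  3.21187397e-07]), 'eef_pos': array([ 0.16042773, -0.55213067,  0.23126896]), 'orientation': array([ 9.90020301e-01,  1.40924806e-01, -1.09382566e-05, -5.31122500e-05]), 'ft_force': array([-0.90743359,  0.39340732, -0.58100806]), 'ft_torque': array([ 0.00758177, -0.00369892,  0.00242187]), 'grip_force': 0.0, 'opening': 1.005183737927208}
```

View pics/top1.png

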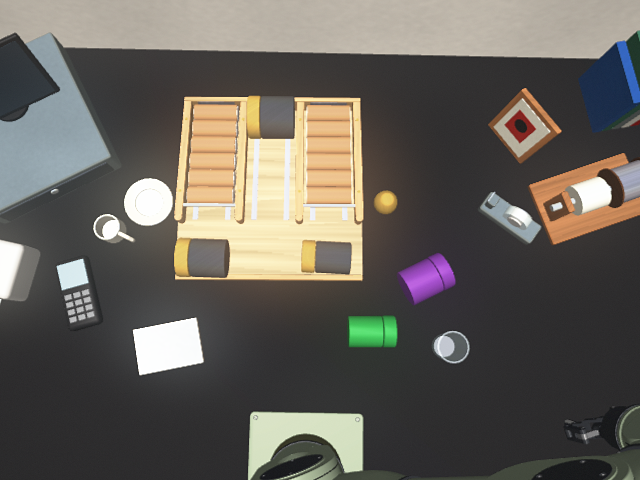

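View pics/scene1.png

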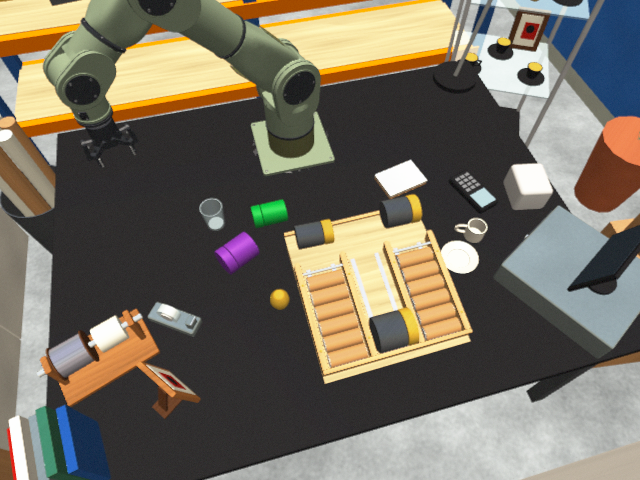

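Top view: rack spans columns 175–362 and rows 97–280. The wide tin is at (270,117), the mid tin on the left of the shelf at (202,258) and the slim one on the right at (327,258). The scene view agrees; the green and purple tins are off the rack, by the tumbler. I'll zoom in to get rack and tin angles.

```bash
python3 - <<'E'
import cv2
a=cv2.imread('pics/top1.png')[195:290,165:375]
cv2.imwrite('pics/crop.png',cv2.resize(a,None,fx=3.8,fy=3.8,interpolation=cv2.INTER_CUBIC))
E
```

```text
(no output)
```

View pics/crop.png

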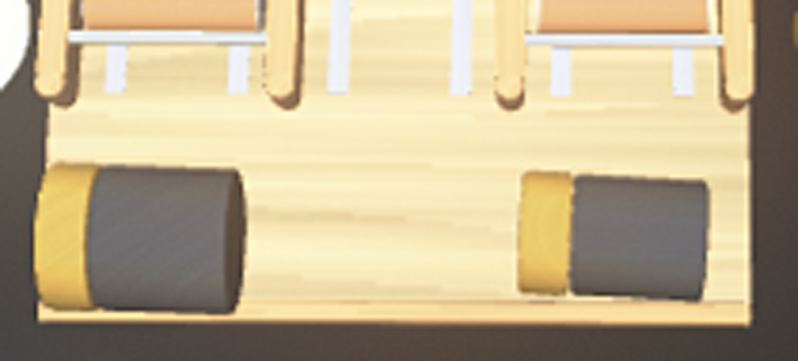

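```bash
cat >> h.py <<'E'
class F:
    def __init__(s,yaw,o): s.c,s.s,s.o,s.yaw=np.cos(yaw),np.sin(yaw),np.array(o),yaw
    def loc(s,p): d=np.array(p[:2])-s.o; return np.array([s.c*d[0]+s.s*d[1],-s.s*d[0]+s.c*d[1]])
    def w(s,q): return s.o+[s.c*q[0]-s.s*q[1],s.s*q[0]+s.c*q[1]]
E
python3 - <<'E'
from h import *
from scipy.optimize import least_squares
g=grab('top'); c=lambda x,y:(165+x/3.8,195+y/3.8)
P=[((38,320),(-.1365,.216,.084)),((751,325),(-.1365,-.216,.084)),((283,97),(-.006,.069,.112)),((510,97),(-.006,-.069,.112)),((55,95),(-.006,.207,.112)),((738,97),(-.006,-.207,.112)),((751,230),(-.068,-.216,.074))]
def res(v):
    f=F(v[2],v[:2]); r=[]
    for uv,q in P: r.append(proj(g,[*f.w(q),q[2]])-c(*uv))
    return np.ravel(r)
s=least_squares(res,[.57,.09,0],loss='soft_l1');print(s.x,s.fun.round(1))
f=F(s.x[2],s.x[:2])
for n in ('scene','top'):
    G=grab(n)
    for q,z in (('lane_mouth',.074),('shelf',.074),('tin_middle_mid',.118),('tin_slim_mid',.111)):
        for r in arm.landmark_of(n,q)[:2]: print(n,q,f.loc(at_z(G,r['uv'],z)).round(4))
w=lambda x,y,z:f.loc(at_z(g,c(x,y),z)).round(4)
print('mid', w(98,163,.118),w(240,170,.118),w(90,308,.118),w(235,313,.118))
print('slim',w(525,172,.111),w(708,182,.111),w(520,291,.111),w(700,300,.111))
E
```

```text
[0.57054441 0.0936541  0.00991123] [-0.4 -0.8  0.6 -0.3 -0.5  0.2  0.4  0.8 -1.1  0.2  0.9  1.4  0.  -4.2]
scene lane_mouth [0.0026 0.0011]
scene lane_mouth [-0.1082  0.1677]
scene shelf [-0.0743  0.0019]
scene shelf [-0.1044  0.1594]
scene tin_middle_mid [-0.0875  0.1532]
scene tin_middle_mid [-0.0918 -0.357 ]
scene tin_slim_mid [-0.2015 -0.2425]
scene tin_slim_mid [-0.0865 -0.1284]
top lane_mouth [ 0.0022 -0.0001]
top shelf [-0.0628  0.0014]
top tin_middle_mid [-0.0931  0.1398]
top tin_middle_mid [-0.1317 -0.352 ]
top tin_slim_mid [-0.0882 -0.1355]
top tin_slim_mid [-0.2526 -0.2317]
mid [-0.0477  0.1758] [-0.0511  0.0915] [-0.1342  0.1769] [-0.1363  0.0917]
slim [-0.0495 -0.0776] [-0.0545 -0.1869] [-0.1209 -0.0755] [-0.1253 -0.182 ]
```

{"name": "servo_tool", "arguments": {
  "rows": [
    {"delta_pos": [0,0,0],"rot": [0,0,-0.144],"jaw": 40},
    {"delta_pos": [0,0,0],"rot": [0,0,-0.144],"jaw": 40},
    {"delta_pos": [0,0,0],"rot": [0,0,-0.144],"jaw": 40},
    {"delta_pos": [0,0,0],"rot": [0,0,-0.144],"jaw": 40},
    {"delta_pos": [0,0,0],"rot": [0,0,-0.144],"jaw": 40},
    {"delta_pos": [0,0,0],"rot": [0,0,-0.144],"jaw": 40},
    {"delta_pos": [0,0,0],"rot": [0,0,-0.144],"jaw": 40},
    {"delta_pos": [0,0,0],"rot": [0,0,-0.144],"jaw": 40},
    {"delta_pos": [0,0,0],"rot": [0,0,-0.145],"jaw": 40}
  ]
}}

```text
t: 2.05
eef_pos: [0.1604, -0.5522, 0.2313]
orientation: [0.702, 0.712, -0.0, -0.0]
ft_force: [-0.4, 0.9, -1.1]
opening: 0.396
grip_force: 0.0
```

```bash
cat >> h.py <<'E'
RF=F(.01,[.5715,.0937])
def where():
    s=arm.state();q=s['orientation'];m=R.from_quat(q).as_matrix()
    print('t',round(s['t'],2),'rack xy mm',(RF.loc(s['eef_pos'])*1e3).round(1),'z',(s['eef_pos'][2]*1e3).round(1),'phi-rack',round(np.arctan2(m[1,0],m[0,0])-.01,4),'tilt',m[:2,2].round(4),'F',np.round(s['ft_force'],1),'open',round(s['opening'],2),'j',np.round(s['joints'],2))
E
python3 -c "
from h import *
where()"
```

```text
t 2.05 rack xy mm [-417.5 -641.7] z 231.3 phi-rack 1.5756 tilt [-0.0001 -0.    ] F [-0.4  0.9 -1.1] open 0.4 j [ 1.44  0.73 -0.41  1.48  0.32  1.    0.96]
```

{"name": "servo_tool", "arguments": {
  "rows": [
    {"delta_pos": [20,32,0],"rot": [0,0,0.005],"jaw": 40},
    {"delta_pos": [30,32,0],"rot": [0,0,0],"jaw": 40},
    {"delta_pos": [30,32,0],"rot": [0,0,0],"jaw": 40},
    {"delta_pos": [30,32,0],"rot": [0,0,0],"jaw": 40},
    {"delta_pos": [30,32,0],"rot": [0,0,0],"jaw": 40},
    {"delta_pos": [30,32,0],"rot": [0,0,0],"jaw": 40},
    {"delta_pos": [30,32,0],"rot": [0,0,0],"jaw": 40},
    {"delta_pos": [30,32,0],"rot": [0,0,0],"jaw": 40},
    {"delta_pos": [30,32,0],"rot": [0,0,0],"jaw": 40},
    {"delta_pos": [30,32,0],"rot": [0,0,0],"jaw": 40},
    {"delta_pos": [40,0,0],"rot": [0,0,0],"jaw": 40},
    {"delta_pos": [40,0,0],"rot": [0,0,0],"jaw": 40},
    {"delta_pos": [40,0,0],"rot": [0,0,0],"jaw": 40},
    {"delta_pos": [40,0,0],"rot": [0,0,0],"jaw": 40},
    {"delta_pos": [40,0,0],"rot": [0,0,0],"jaw": 40},
    {"delta_pos": [40,0,0],"rot": [0,0,0],"jaw": 40},
    {"delta_pos": [40,0,0],"rot": [0,0,0],"jaw": 40},
    {"delta_pos": [40,0,0],"rot": [0,0,0],"jaw": 40},
    {"delta_pos": [40,0,0],"rot": [0,0,0],"jaw": 40},
    {"delta_pos": [40,0,0],"rot": [0,0,0],"jaw": 40}
  ]
}}

```text
t: 4.05
eef_pos: [0.4774, 0.1409, 0.2315]
orientation: [0.706, 0.708, 0.0, 0.0]
ft_force: [1.2, 0.3, -0.7]
opening: 0.399
grip_force: 0.0
```

```bash
python3 -c "
from h import *
where()"
```

```text
t 4.05 rack xy mm [-93.6  48.1] z 231.5 phi-rack 1.5647 tilt [0.0003 0.0001] F [ 1.2  0.3 -0.7] open 0.4 j [-0.19  0.6  -0.29  1.76  0.22  0.82 -0.58]
```

{"name": "servo_tool", "arguments": {
  "rows": [
    {"delta_pos": [40,0,0],"rot": [0,0,-0.005],"jaw": 40},
    {"delta_pos": [40,0,0],"rot": [0,0,0],"jaw": 40},
    {"delta_pos": [40,0,0],"rot": [0,0,0],"jaw": 40},
    {"delta_pos": [40,0,0],"rot": [0,0,0],"jaw": 40},
    {"delta_pos": [40,0,0],"rot": [0,0,0],"jaw": 40},
    {"delta_pos": [0,0,0],"rot": [0,0,0],"jaw": 40},
    {"delta_pos": [0,0,30],"rot": [0,0,0],"jaw": 40},
    {"delta_pos": [0,0,40],"rot": [0,0,0],"jaw": 40},
    {"delta_pos": [0,0,40],"rot": [0,0,0],"jaw": 40},
    {"delta_pos": [0,0,26],"rot": [0,0,0],"jaw": 40},
    {"delta_pos": [0,0,0],"rot": [0,0,0],"jaw": 40}
  ]
}}

```text
t: 5.15
eef_pos: [0.4749, 0.3382, 0.0926]
orientation: [0.704, 0.71, -0.002, -0.0]
ft_force: [0.4, -0.1, 0.6]
opening: 0.402
grip_force: 0.0
```

```bash
python3 -c "
from h import *
where(); g=grab('top','a.png')
for r in arm.landmark_of('top','tin_middle_mid')[:2]: print(RF.loc(at_z(g,r['uv'],.118)))
g=grab('wrist','w1.png')
"
```

```text
t 5.15 rack xy mm [-94.2 245.4] z 92.6 phi-rack 1.5698 tilt [-0.0038 -0.0029] F [ 0.4 -0.1  0.6] open 0.4 j [-0.57  0.91 -0.21  1.59  0.27  0.67 -0.9 ]
[-0.09406915  0.13798693]
[-0.13211653 -0.34575533]
```

View pics/a.png

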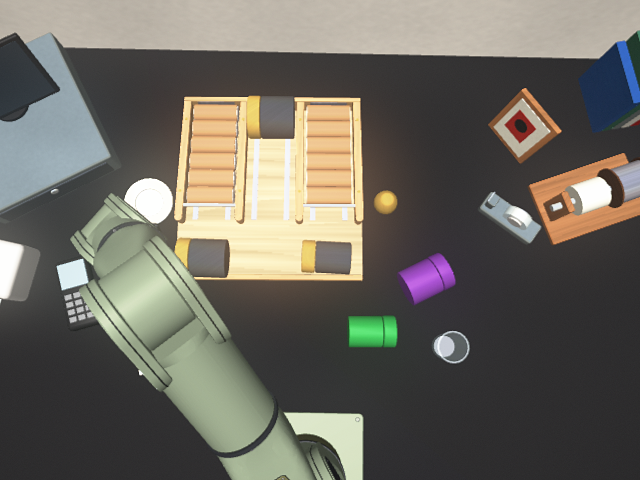

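{"name": "servo_tool", "arguments": {
  "rows": [
    {"delta_pos": [-18,0,0],"rot": [0,0,0],"jaw": 40},
    {"delta_pos": [-10,0,0],"rot": [0,0,0],"jaw": 40},
    {"delta_pos": [-5,0,0],"rot": [0,0,0],"jaw": 40},
    {"delta_pos": [-5,0,0],"rot": [0,0,0],"jaw": 40},
    {"delta_pos": [-5,0,0],"rot": [0,0,0],"jaw": 40},
    {"delta_pos": [-7,0,0],"rot": [0,0,0],"jaw": 40},
    {"delta_pos": [-10,0,0],"rot": [0,0,0],"jaw": 40},
    {"delta_pos": [-10,0,0],"rot": [0,0,0],"jaw": 40},
    {"delta_pos": [-10,0,0],"rot": [0,0,0],"jaw": 40},
    {"delta_pos": [-10,0,0],"rot": [0,0,0],"jaw": 40},
    {"delta_pos": [-10,0,0],"rot": [0,0,0],"jaw": 40},
    {"delta_pos": [-5,0,0],"rot": [0,0,0],"jaw": 40},
    {"delta_pos": [0,0,0],"rot": [0,0,0],"jaw": 40}
  ]
}}

```text
t: 6.6
eef_pos: [0.4774, 0.2342, 0.096]
orientation: [0.704, 0.71, 0.001, 0.0]
ft_force: [0.3, 0.9, 2.1]
opening: 0.403
grip_force: 0.0
```

```bash
python3 -c "
from h import *
where(); g=grab('top','b.png')
for r in arm.landmark_of('top','tin_middle_mid')[:2]: print(RF.loc(at_z(g,r['uv'],.118)))
a=cv2.imread('pics/b.png')[185:290,165:375];cv2.imwrite('pics/bc.png',cv2.resize(a,None,fx=3.8,fy=3.8,interpolation=cv2.INTER_CUBIC))
"
```

```text
t 6.6 rack xy mm [-92.6 141.5] z 96.0 phi-rack 1.5692 tilt [0.0011 0.0007] F [0.3 0.9 2.1] open 0.4 j [-0.4   0.85 -0.21  1.79  0.31  0.54 -0.81]
[-0.09564406  0.06550059]
[-0.13478451 -0.34838171]
```

View pics/bc.png

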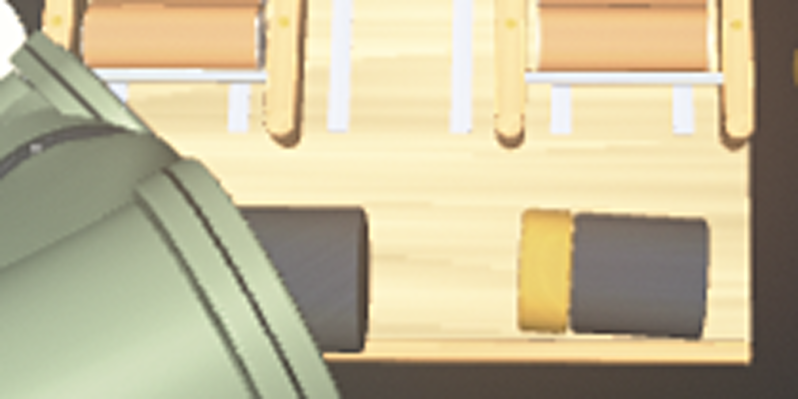

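The tin is sliding and has squared up; its right end is at crop column 367, and the slim tin has not moved.

```bash
python3 -c "
from h import *
g=grab('top')
for z in (.118,.14,.155): print(z,RF.loc(at_z(g,(165+367/3.8,185+280/3.8),z)))
print(RF.loc(at_z(g,(165+367/3.8,185+280/3.8),.118))[1]+.11)
"
```

```text
0.118 [-0.09445075  0.01510441]
0.14 [-0.09739326  0.01325792]
0.155 [-0.09939952  0.01199894]
0.1251044105314597
```

{"name": "servo_tool", "arguments": {
  "rows": [
    {"delta_pos": [-5,0,0],"rot": [0,0,0],"jaw": 40},
    {"delta_pos": [-10,0,0],"rot": [0,0,0],"jaw": 40},
    {"delta_pos": [-10,0,0],"rot": [0,0,0],"jaw": 40},
    {"delta_pos": [-10,0,0],"rot": [0,0,0],"jaw": 40},
    {"delta_pos": [-10,0,0],"rot": [0,0,0],"jaw": 40},
    {"delta_pos": [-10,0,0],"rot": [0,0,0],"jaw": 40},
    {"delta_pos": [-5,0,0],"rot": [0,0,0],"jaw": 40},
    {"delta_pos": [-5,0,0],"rot": [0,0,0],"jaw": 40},
    {"delta_pos": [0,0,0],"rot": [0,0,0],"jaw": 40}
  ]
}}

```text
t: 7.65
eef_pos: [0.4775, 0.1685, 0.0952]
orientation: [0.704, 0.71, -0.0, 0.0]
ft_force: [-1.2, 0.2, -0.7]
opening: 0.397
grip_force: 0.0
```

```bash
python3 -c "
from h import *
where(); g=grab('top','c.png')
for r in arm.landmark_of('top','tin_middle_mid')[:2]: print(RF.loc(at_z(g,r['uv'],.118)))
G=grab('scene','cs.png')
for r in arm.landmark_of('scene','tin_middle_mid')[:2]: print(RF.loc(at_z(G,r['uv'],.118)))
a=cv2.imread('pics/c.png')[185:290,195:345];b=cv2.imread('pics/cs.png')[190:290,270:420]
f=lambda a:cv2.resize(a,(570,int(a.shape[0]*3.8)),interpolation=cv2.INTER_CUBIC)
o=np.vstack([f(a),f(b)])[:600*2];print(o.shape);cv2.imwrite('pics/cc.png',cv2.resize(o,None,fx=.76,fy=.76))
"
```

```text
t 7.65 rack xy mm [-93.3  75.8] z 95.2 phi-rack 1.5691 tilt [-0.0004 -0.0005] F [-1.2  0.2 -0.7] open 0.4 j [-0.29  0.83 -0.21  1.88  0.35  0.48 -0.74]
[-9.86419716e-02 -6.41969860e-05]
[-0.089863   0.0077393]
[-0.07845773 -0.36141176]
(779, 570, 3)
```

View pics/cc.png

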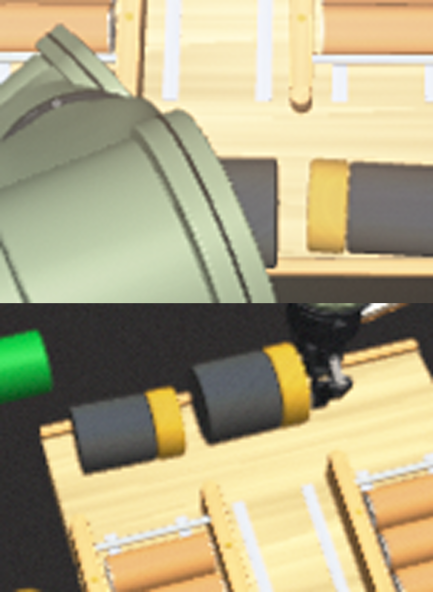

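{"name": "servo_tool", "arguments": {
  "rows": [
    {"delta_pos": [-3,0,0],"rot": [0,0,0],"jaw": 40},
    {"delta_pos": [-3,0,0],"rot": [0,0,0],"jaw": 40},
    {"delta_pos": [0,0,0],"rot": [0,0,0],"jaw": 40},
    {"delta_pos": [15,0,0],"rot": [0,0,0],"jaw": 40},
    {"delta_pos": [20,0,0],"rot": [0,0,0],"jaw": 40},
    {"delta_pos": [30,0,-20],"rot": [0,0,0],"jaw": 40},
    {"delta_pos": [40,0,-40],"rot": [0,0,0],"jaw": 40},
    {"delta_pos": [40,0,-40],"rot": [0,0,0],"jaw": 40},
    {"delta_pos": [0,0,-40],"rot": [0,0,0],"jaw": 40},
    {"delta_pos": [0,0,0],"rot": [0,0,0],"jaw": 40}
  ]
}}

```text
t: 8.85
eef_pos: [0.4768, 0.3018, 0.2304]
orientation: [0.703, 0.711, 0.003, 0.0]
ft_force: [0.2, -0.3, -0.6]
opening: 0.4
grip_force: 0.0
```

```bash
python3 -c "
from h import *
where(); g=grab('top','d.png')
for r in arm.landmark_of('top','tin_middle_mid')[:2]: print(RF.loc(at_z(g,r['uv'],.118)))
G=grab('scene','ds.png')
for r in arm.landmark_of('scene','tin_middle_mid')[:2]: print(RF.loc(at_z(G,r['uv'],.118)))
a=cv2.imread('pics/d.png')[185:290,195:345];b=cv2.imread('pics/ds.png')[190:290,270:420]
f=lambda a:cv2.resize(a,(450,int(a.shape[0]*3)),interpolation=cv2.INTER_CUBIC)
cv2.imwrite('pics/dd.png',cv2.resize(np.vstack([f(a),f(b)]),None,fx=.97,fy=.97))
# model silhouettes for a centred tin, drawn as numbers: face centre/top/bottom points
for nm,cam in (('top',g),('scene',G)):
  for y in (.055,-.055):
    print(nm,y,[proj(cam,[*RF.w((-.093+dx,y)),.118+dz]).round(1).tolist() for dx,dz in ((0,.044),(.044,0),(-.044,0),(0,-.044))])
"
```

```text
t 8.85 rack xy mm [-92.6 209. ] z 230.4 phi-rack 1.5717 tilt [0.0049 0.0043] F [ 0.2 -0.3 -0.6] open 0.4 j [-0.48  0.7  -0.27  1.53  0.22  0.94 -0.81]
[-0.09540897 -0.00695261]
[-0.12893059 -0.35030342]
[-0.08305408  0.00201975]
top 0.055 [[241.6, 255.1], [244.4, 238.6], [243.3, 277.4], [245.9, 260.4]]
top -0.055 [[292.3, 255.6], [293.1, 239.0], [292.5, 277.9], [293.3, 260.9]]
scene 0.055 [[372.1, 208.9], [375.5, 228.8], [366.3, 206.1], [369.6, 225.2]]
scene -0.055 [[336.9, 217.0], [340.7, 237.1], [332.4, 213.9], [336.2, 233.1]]
```

View pics/dd.png

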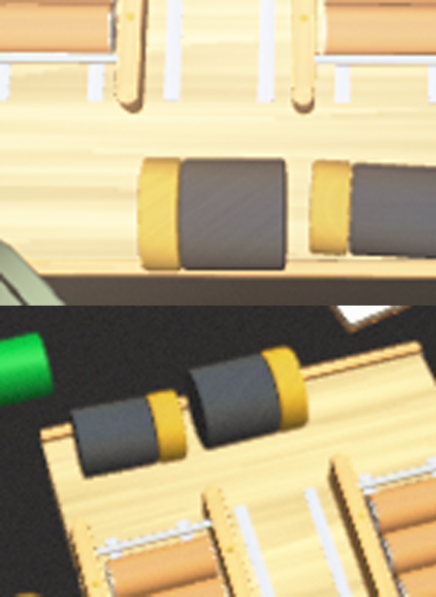

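Top view: the mid tin spans u 242.1–293.6, against 241.6–293.3 predicted for a centred tin, so it is square and within about 2 mm of centre. Next I turn the tool to push from behind.

{"name": "servo_tool", "arguments": {
  "rows": [
    {"delta_pos": [0,0,0],"rot": [0,0,-0.143],"jaw": 60},
    {"delta_pos": [0,0,0],"rot": [0,0,-0.143],"jaw": 60},
    {"delta_pos": [0,0,0],"rot": [0,0,-0.143],"jaw": 60},
    {"delta_pos": [0,0,0],"rot": [0,0,-0.143],"jaw": 60},
    {"delta_pos": [0,0,0],"rot": [0,0,-0.143],"jaw": 60},
    {"delta_pos": [0,0,0],"rot": [0,0,-0.143],"jaw": 60},
    {"delta_pos": [0,0,0],"rot": [0,0,-0.143],"jaw": 60},
    {"delta_pos": [0,0,0],"rot": [0,0,-0.143],"jaw": 60},
    {"delta_pos": [0,0,0],"rot": [0,0,-0.143],"jaw": 60},
    {"delta_pos": [0,0,0],"rot": [0,0,-0.142],"jaw": 60},
    {"delta_pos": [0,0,0],"rot": [0,0,-0.142],"jaw": 60},
    {"delta_pos": [27,-30,0],"rot": [0,0,0],"jaw": 60},
    {"delta_pos": [27,-30,0],"rot": [0,0,0],"jaw": 60},
    {"delta_pos": [27,-30,0],"rot": [0,0,0],"jaw": 60},
    {"delta_pos": [0,-30,0],"rot": [0,0,0],"jaw": 60},
    {"delta_pos": [0,-30,0],"rot": [0,0,0],"jaw": 60},
    {"delta_pos": [0,-30,0],"rot": [0,0,0],"jaw": 60},
    {"delta_pos": [0,-29,0],"rot": [0,0,0],"jaw": 60},
    {"delta_pos": [0,0,0],"rot": [0,0,0],"jaw": 60}
  ]
}}

```text
t: 10.95
eef_pos: [0.3969, 0.0859, 0.2252]
orientation: [-0.002, 1.0, -0.001, -0.001]
ft_force: [-1.0, 1.0, 0.9]
opening: 0.6
grip_force: 0.0
```

```bash
python3 -c "
from h import *
where(); G=grab('scene')
print([proj(G,[*RF.w((-.006,y)),.112]).round(1) for y in (.069,-.069)])
"
```

```text
t 10.95 rack xy mm [-174.7   -6. ] z 225.2 phi-rack -3.1466 tilt [-0.0023 -0.0015] F [-1.   1.   0.9] open 0.6 j [ 0.18  0.57 -0.79  2.05  0.58  0.76  0.61]
[array([384.5, 240.4]), array([340.4, 251.1])]
```

{"name": "servo_tool", "arguments": {
  "rows": [
    {"delta_pos": [0,6,20],"rot": [0,0,-0.005],"jaw": 60},
    {"delta_pos": [0,0,30],"rot": [0,0,0],"jaw": 60},
    {"delta_pos": [0,0,30],"rot": [0,0,0],"jaw": 60},
    {"delta_pos": [0,0,30],"rot": [0,0,0],"jaw": 60},
    {"delta_pos": [0,0,15],"rot": [0,0,0],"jaw": 60},
    {"delta_pos": [0,0,0],"rot": [0,0,0],"jaw": 60},
    {"delta_pos": [0,0,0],"rot": [0,0,0],"jaw": 60}
  ]
}}

```text
t: 11.7
eef_pos: [0.3971, 0.096, 0.1012]
orientation: [-0.008, 1.0, 0.0, -0.0]
ft_force: [-0.4, 0.2, 0.6]
opening: 0.602
grip_force: 0.0
```

```bash
python3 -c "
from h import *
where()
"
```

```text
t 11.7 rack xy mm [-174.4    4. ] z 101.2 phi-rack -3.1364 tilt [-0.0006  0.0002] F [-0.4  0.2  0.6] open 0.6 j [-0.05  0.77 -0.46  2.2   0.97  0.38  0.25]
```

{"name": "servo_tool", "arguments": {
  "rows": [
    {"delta_pos": [-10,-3,0],"rot": [0,0,0.005],"jaw": 60},
    {"delta_pos": [-5,0,0],"rot": [0,0,0],"jaw": 60},
    {"delta_pos": [-3,0,0],"rot": [0,0,0],"jaw": 60},
    {"delta_pos": [-3,0,0],"rot": [0,0,0],"jaw": 60},
    {"delta_pos": [-3,0,0],"rot": [0,0,0],"jaw": 60},
    {"delta_pos": [-3,0,0],"rot": [0,0,0],"jaw": 60},
    {"delta_pos": [-4,0,0],"rot": [0,0,0],"jaw": 60},
    {"delta_pos": [-4,0,0],"rot": [0,0,0],"jaw": 60},
    {"delta_pos": [-4,0,0],"rot": [0,0,0],"jaw": 60},
    {"delta_pos": [-4,0,0],"rot": [0,0,0],"jaw": 60},
    {"delta_pos": [-4,0,0],"rot": [0,0,0],"jaw": 60},
    {"delta_pos": [-4,0,0],"rot": [0,0,0],"jaw": 60},
    {"delta_pos": [-4,0,0],"rot": [0,0,0],"jaw": 60},
    {"delta_pos": [-4,0,0],"rot": [0,0,0],"jaw": 60},
    {"delta_pos": [-4,0,0],"rot": [0,0,0],"jaw": 60},
    {"delta_pos": [0,0,0],"rot": [0,0,0],"jaw": 60}
  ]
}}

```text
t: 13.3
eef_pos: [0.4607, 0.0929, 0.101]
orientation: [-0.004, 1.0, 0.0, 0.0]
ft_force: [-0.0, -0.9, -0.5]
opening: 0.603
grip_force: 0.0
```

```bash
python3 -c "
from h import *
where(); g=grab('top','e.png');G=grab('scene','es.png')
for n,c in (('top',g),('scene',G)):
  for r in arm.landmark_of(n,'tin_middle_mid')[:1]: print(RF.loc(at_z(c,r['uv'],.118)))
a=cv2.imread('pics/e.png')[185:285,195:345];b=cv2.imread('pics/es.png')[190:290,270:420]
f=lambda a:cv2.resize(a,(450,300),interpolation=cv2.INTER_CUBIC)
cv2.imwrite('pics/ee.png',np.vstack([f(a),f(b)]))
"
```

```text
t 13.3 rack xy mm [-110.8    0.3] z 101.0 phi-rack -3.1428 tilt [0.0002 0.0003] F [-0.  -0.9 -0.5] open 0.6 j [ 0.05  0.83 -0.58  1.99  0.85  0.57  0.46]
[-0.12355165 -0.34863199]
[-0.07784756 -0.36299717]
```

View pics/ee.png

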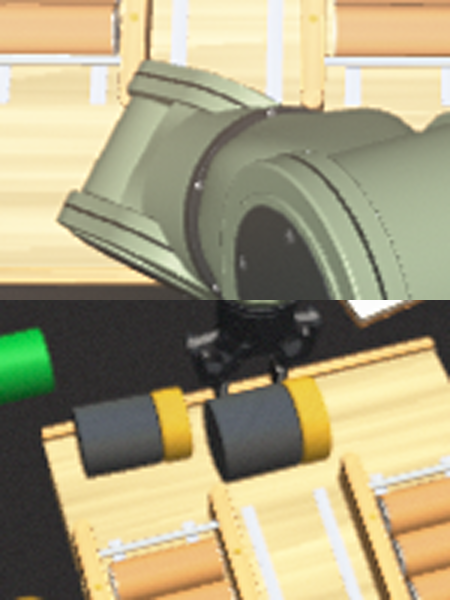

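The mid tin is rolling forward squarely ahead of both fingers (scene crop 205–328, 380–480). Continuing over the crest.

{"name": "servo_tool", "arguments": {
  "rows": [
    {"delta_pos": [-4,0,0],"rot": [0,0,0],"jaw": 60},
    {"delta_pos": [-4,0,0],"rot": [0,0,0],"jaw": 60},
    {"delta_pos": [-4,0,0],"rot": [0,0,0],"jaw": 60},
    {"delta_pos": [-4,0,0],"rot": [0,0,0],"jaw": 60},
    {"delta_pos": [-4,0,0],"rot": [0,0,0],"jaw": 60},
    {"delta_pos": [-4,0,0],"rot": [0,0,0],"jaw": 60},
    {"delta_pos": [-4,0,0],"rot": [0,0,0],"jaw": 60},
    {"delta_pos": [-4,0,0],"rot": [0,0,0],"jaw": 60},
    {"delta_pos": [-4,0,0],"rot": [0,0,0],"jaw": 60},
    {"delta_pos": [-4,0,0],"rot": [0,0,0],"jaw": 60},
    {"delta_pos": [-4,0,0],"rot": [0,0,0],"jaw": 60},
    {"delta_pos": [-4,0,0],"rot": [0,0,0],"jaw": 60},
    {"delta_pos": [-4,0,0],"rot": [0,0,0],"jaw": 60},
    {"delta_pos": [-4,0,0],"rot": [0,0,0],"jaw": 60},
    {"delta_pos": [-4,0,0],"rot": [0,0,0],"jaw": 60},
    {"delta_pos": [-4,0,0],"rot": [0,0,0],"jaw": 60},
    {"delta_pos": [0,0,0],"rot": [0,0,0],"jaw": 60},
    {"delta_pos": [0,0,0],"rot": [0,0,0],"jaw": 60},
    {"delta_pos": [0,0,0],"rot": [0,0,0],"jaw": 60}
  ]
}}

```text
t: 15.4
eef_pos: [0.5241, 0.0935, 0.101]
orientation: [-0.005, 1.0, 0.0, -0.0]
ft_force: [0.2, -0.1, -0.7]
opening: 0.597
grip_force: 0.0
```

```bash
python3 -c "
from h import *
where(); g=grab('top','e2.png');G=grab('scene','es2.png')
for n,c in (('top',g),('scene',G)):
  for q,z in (('tin_middle_mid',.092),('tin_slim_mid',.111)):
    for r in arm.landmark_of(n,q)[:3]: print(n,q,r['conf'],RF.loc(at_z(c,r['uv'],z)))
"
```

```text
t 15.4 rack xy mm [-47.4   0.3] z 101.0 phi-rack -3.1423 tilt [-0.0002  0.0001] F [ 0.2 -0.1 -0.7] open 0.6 j [ 0.09  0.9  -0.64  1.77  0.77  0.73  0.62]
top tin_middle_mid 0.8 [-0.13009188 -0.35089445]
top tin_middle_mid 0.6 [ 0.10630128 -0.01204624]
top tin_middle_mid 0.28 [ 0.03584414 -0.26487312]
top tin_slim_mid 0.72 [-0.24835012 -0.22662183]
scene tin_middle_mid 0.66 [-0.10303772 -0.3615319 ]
scene tin_middle_mid 0.55 [0.12965723 0.00187056]
scene tin_slim_mid 0.8 [-0.19758657 -0.24070976]
scene tin_slim_mid 0.76 [-0.09120589 -0.12175029]
scene tin_slim_mid 0.21 [-0.2026632 -0.4098401]
```

{"name": "servo_tool", "arguments": {
  "rows": [
    {"delta_pos": [10,0,-30],"rot": [0,0,0.142],"jaw": 40},
    {"delta_pos": [0,0,-40],"rot": [0,0,0],"jaw": 40},
    {"delta_pos": [0,0,-40],"rot": [0,0,0],"jaw": 40},
    {"delta_pos": [0,0,-20],"rot": [0,0,0],"jaw": 40},
    {"delta_pos": [0,0,0],"rot": [0,0,0.142],"jaw": 40},
    {"delta_pos": [0,0,0],"rot": [0,0,0.143],"jaw": 40},
    {"delta_pos": [0,0,0],"rot": [0,0,0.143],"jaw": 40},
    {"delta_pos": [0,0,0],"rot": [0,0,0.143],"jaw": 40},
    {"delta_pos": [0,0,0],"rot": [0,0,0.143],"jaw": 40},
    {"delta_pos": [0,0,0],"rot": [0,0,0.143],"jaw": 40},
    {"delta_pos": [0,0,0],"rot": [0,0,0.143],"jaw": 40},
    {"delta_pos": [0,0,0],"rot": [0,0,0.143],"jaw": 40},
    {"delta_pos": [0,0,0],"rot": [0,0,0.143],"jaw": 40},
    {"delta_pos": [0,0,0],"rot": [0,0,0.143],"jaw": 40},
    {"delta_pos": [-45,-7,0],"rot": [0,0,0],"jaw": 40},
    {"delta_pos": [-45,-7,0],"rot": [0,0,0],"jaw": 40},
    {"delta_pos": [-45,-7,0],"rot": [0,0,0],"jaw": 40},
    {"delta_pos": [-45,-7,0],"rot": [0,0,0],"jaw": 40},
    {"delta_pos": [-45,-7,0],"rot": [0,0,0],"jaw": 40},
    {"delta_pos": [0,0,0],"rot": [0,0,0],"jaw": 40}
  ]
}}

```text
t: 17.7
eef_pos: [0.4798, -0.1378, 0.2308]
orientation: [0.707, 0.708, -0.001, 0.0]
ft_force: [0.1, 1.4, -0.0]
opening: 0.401
grip_force: 0.0
```

```bash
python3 -c "
from h import *
where(); g=grab('top','f.png');G=grab('scene','fs.png')
for n,c in (('top',g),('scene',G)):
  for q,z in (('tin_middle_mid',.092),('tin_slim_mid',.111)):
    for r in arm.landmark_of(n,q)[:3]: print(n,q,r['conf'],RF.loc(at_z(c,r['uv'],z)))
a=cv2.imread('pics/f.png')[90:290,165:375]
cv2.imwrite('pics/ff.png',cv2.resize(a,None,fx=2.9,fy=2.9,interpolation=cv2.INTER_CUBIC))
"
```

```text
t 17.7 rack xy mm [ -94.  -230.6] z 230.8 phi-rack 1.562 tilt [-0.0011 -0.0023] F [ 0.1  1.4 -0. ] open 0.4 j [ 0.42  0.61 -0.35  1.75  0.28  0.83 -0.07]
top tin_middle_mid 0.93 [ 0.15404755 -0.01327605]
top tin_slim_mid 0.91 [-0.2476415  -0.23239017]
top tin_slim_mid 0.86 [-0.08132573 -0.1427671 ]
scene tin_middle_mid 0.7 [-0.10095167 -0.36311612]
scene tin_middle_mid 0.56 [ 0.16665838 -0.00152514]
scene tin_slim_mid 0.82 [-0.09005749 -0.12832894]
scene tin_slim_mid 0.72 [-0.2057431  -0.23734734]
```

View pics/ff.png

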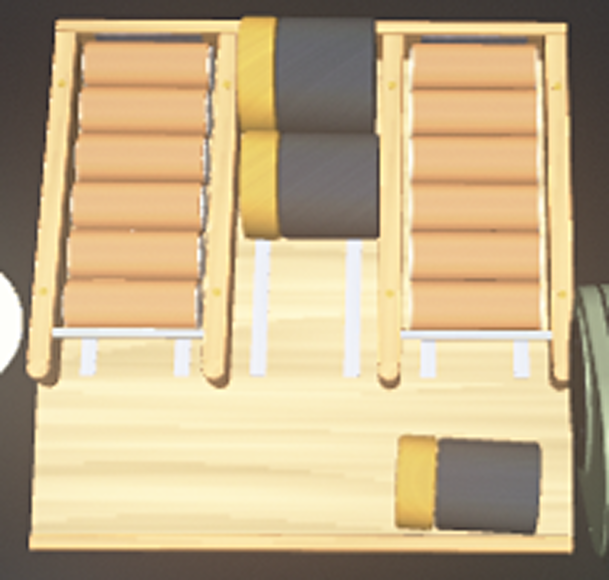

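The mid tin lies square against the wide one. The slim tin is still on the shelf at (328,256). Next I lower the tool to its right and push left.

{"name": "servo_tool", "arguments": {
  "rows": [
    {"delta_pos": [-3,5,20],"rot": [0,0,-0.009],"jaw": 40},
    {"delta_pos": [0,0,40],"rot": [0,0,0],"jaw": 40},
    {"delta_pos": [0,0,40],"rot": [0,0,0],"jaw": 40},
    {"delta_pos": [0,0,36],"rot": [0,0,0],"jaw": 40},
    {"delta_pos": [0,0,0],"rot": [0,0,0],"jaw": 40},
    {"delta_pos": [0,0,0],"rot": [0,0,0],"jaw": 40}
  ]
}}

```text
t: 18.6
eef_pos: [0.4866, -0.1342, 0.0959]
orientation: [0.7, 0.714, 0.0, -0.0]
ft_force: [0.4, -0.2, 0.2]
opening: 0.402
grip_force: 0.0
```

```bash
python3 -c "
from h import *
where()"
```

```text
t 18.6 rack xy mm [ -87.1 -227. ] z 95.9 phi-rack 1.58 tilt [-0.0002  0.0002] F [ 0.4 -0.2  0.2] open 0.4 j [ 0.34  0.83 -0.25  1.88  0.4   0.48 -0.17]
```

{"name": "servo_tool", "arguments": {
  "rows": [
    {"delta_pos": [12,0,0],"rot": [0,0,0.008],"jaw": 40},
    {"delta_pos": [5,0,0],"rot": [0,0,0],"jaw": 40},
    {"delta_pos": [5,0,0],"rot": [0,0,0],"jaw": 40},
    {"delta_pos": [5,0,0],"rot": [0,0,0],"jaw": 40},
    {"delta_pos": [5,0,0],"rot": [0,0,0],"jaw": 40},
    {"delta_pos": [7,0,0],"rot": [0,0,0],"jaw": 40},
    {"delta_pos": [10,0,0],"rot": [0,0,0],"jaw": 40},
    {"delta_pos": [10,0,0],"rot": [0,0,0],"jaw": 40},
    {"delta_pos": [10,0,0],"rot": [0,0,0],"jaw": 40},
    {"delta_pos": [10,0,0],"rot": [0,0,0],"jaw": 40},
    {"delta_pos": [10,0,0],"rot": [0,0,0],"jaw": 40},
    {"delta_pos": [10,0,0],"rot": [0,0,0],"jaw": 40},
    {"delta_pos": [10,0,0],"rot": [0,0,0],"jaw": 40},
    {"delta_pos": [10,0,0],"rot": [0,0,0],"jaw": 40},
    {"delta_pos": [10,0,0],"rot": [0,0,0],"jaw": 40},
    {"delta_pos": [10,0,0],"rot": [0,0,0],"jaw": 40},
    {"delta_pos": [5,0,0],"rot": [0,0,0],"jaw": 40},
    {"delta_pos": [0,0,0],"rot": [0,0,0],"jaw": 40},
    {"delta_pos": [0,0,0],"rot": [0,0,0],"jaw": 40}
  ]
}}

```text
t: 20.5
eef_pos: [0.4848, 0.0089, 0.095]
orientation: [0.704, 0.711, -0.0, 0.0]
ft_force: [0.0, 0.7, 1.4]
opening: 0.399
grip_force: 0.0
```

```bash
cat >> h.py <<'E'
def dark(cam,box,f=None):
    # column/row extent of tin silhouette (dark body or saturated brass) in a box of a picture
    c=cam['color'][box[1]:box[3],box[0]:box[2]].astype(int)
    m=((c.max(2)<125)|((c[:,:,0]-c[:,:,2])>110)).astype(np.uint8)
    n,l,st,ce=cv2.connectedComponentsWithStats(m)
    i=1+np.argmax(st[1:,4]);print('ext',st[i][0]+box[0],st[i][1]+box[1],st[i][0]+st[i][2]+box[0],st[i][1]+st[i][3]+box[1],st[i][4])
E
python3 -c "
from h import *
where(); g=grab('top','g.png');G=grab('scene','gs.png')
for n,c in (('top',g),('scene',G)):
    for r in arm.landmark_of(n,'tin_slim_mid')[:3]: print(n,r['conf'],RF.loc(at_z(c,r['uv'],.111)))
dark(g,(200,238,300,277))
for y in (.055,-.055):
    print('top',y,[proj(g,[*RF.w((-.088+dx,y)),.111+dz]).round(1).tolist() for dx,dz in ((0,.037),(.037,0),(-.037,0),(0,-.037))])
"
```

```text
t 20.5 rack xy mm [-87.6 -83.9] z 95.0 phi-rack 1.5707 tilt [-0.0001 -0.0001] F [0.  0.7 1.4] open 0.4 j [ 0.02  0.81 -0.18  1.95  0.33  0.41 -0.41]
top 0.87 [-0.08994831 -0.02784171]
top 0.87 [-0.25358155 -0.22946365]
scene 0.71 [-0.20508646 -0.24066715]
scene 0.7 [-0.08155882 -0.00924712]
ext 263 238 276 277 365
top 0.055 [[242.4, 253.8], [244.7, 239.9], [243.8, 272.4], [246.0, 258.3]]
top -0.055 [[292.5, 254.2], [293.2, 240.4], [292.7, 272.9], [293.4, 258.7]]
```

{"name": "servo_tool", "arguments": {
  "rows": [
    {"delta_pos": [4,0,0],"rot": [0,0,0],"jaw": 40},
    {"delta_pos": [4,0,0],"rot": [0,0,0],"jaw": 40},
    {"delta_pos": [3,0,0],"rot": [0,0,0],"jaw": 40},
    {"delta_pos": [2,0,0],"rot": [0,0,0],"jaw": 40},
    {"delta_pos": [0,0,0],"rot": [0,0,0],"jaw": 40},
    {"delta_pos": [-15,0,0],"rot": [0,0,0],"jaw": 40},
    {"delta_pos": [-20,0,0],"rot": [0,0,0],"jaw": 40},
    {"delta_pos": [-30,0,-20],"rot": [0,0,0],"jaw": 40},
    {"delta_pos": [-40,0,-40],"rot": [0,0,0],"jaw": 40},
    {"delta_pos": [-40,0,-40],"rot": [0,0,0],"jaw": 40},
    {"delta_pos": [-40,0,-40],"rot": [0,0,0],"jaw": 40},
    {"delta_pos": [0,0,0],"rot": [0,0,0],"jaw": 40}
  ]
}}

```text
t: 21.9
eef_pos: [0.4869, -0.154, 0.2245]
orientation: [0.706, 0.708, 0.001, 0.003]
ft_force: [0.1, 1.7, -0.6]
opening: 0.403
grip_force: 0.0
```

```bash
python3 -c "
from h import *
where(); g=grab('top','i.png');G=grab('scene','is.png')
for n,c in (('top',g),('scene',G)):
    for r in arm.landmark_of(n,'tin_slim_mid')[:2]: print(n,r['conf'],RF.loc(at_z(c,r['uv'],.111)))
    print([r['rect'] for r in arm.look_for(n,'tin_slim')[:3]])
dark(g,(215,230,320,271))
a=cv2.imread('pics/i.png')[185:290,165:375]
cv2.imwrite('pics/ii.png',cv2.resize(a,None,fx=3.8,fy=3.8,interpolation=cv2.INTER_CUBIC))
"
```

```text
t 21.9 rack xy mm [ -87.1 -246.9] z 224.5 phi-rack 1.5643 tilt [ 0.005  -0.0031] F [ 0.1  1.7 -0.6] open 0.4 j [ 0.44  0.63 -0.36  1.73  0.29  0.83 -0.04]
top 0.77 [-0.25068984 -0.23458188]
[[244.5, 240.3, 292.7, 272.1], [346.5, 316.4, 377.5, 346.0]]
scene 0.73 [-0.08044049  0.00289623]
scene 0.61 [-0.20308961 -0.23919581]
[[336.1, 210.1, 375.5, 242.2], [252.5, 203.1, 286.8, 228.0]]
ext 244 241 294 271 971
```

View pics/ii.png

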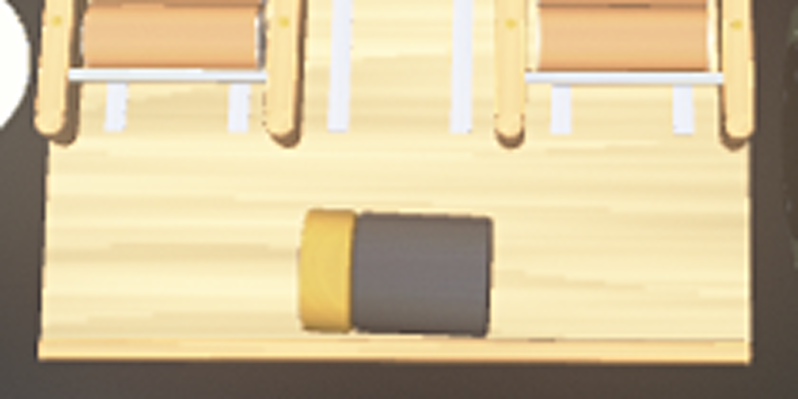

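The slim tin is in front of the middle lane, about 2 mm right of centre and slightly skewed. The two-finger push should square it.

{"name": "servo_tool", "arguments": {
  "rows": [
    {"delta_pos": [0,0,0],"rot": [0,0,-0.143],"jaw": 60},
    {"delta_pos": [0,0,0],"rot": [0,0,-0.143],"jaw": 60},
    {"delta_pos": [0,0,0],"rot": [0,0,-0.143],"jaw": 60},
    {"delta_pos": [0,0,0],"rot": [0,0,-0.143],"jaw": 60},
    {"delta_pos": [0,0,0],"rot": [0,0,-0.143],"jaw": 60},
    {"delta_pos": [0,0,0],"rot": [0,0,-0.143],"jaw": 60},
    {"delta_pos": [0,0,0],"rot": [0,0,-0.143],"jaw": 60},
    {"delta_pos": [0,0,0],"rot": [0,0,-0.143],"jaw": 60},
    {"delta_pos": [0,0,0],"rot": [0,0,-0.143],"jaw": 60},
    {"delta_pos": [0,0,0],"rot": [0,0,-0.143],"jaw": 60},
    {"delta_pos": [0,0,0],"rot": [0,0,-0.143],"jaw": 60},
    {"delta_pos": [26,30,0],"rot": [0,0,0],"jaw": 60},
    {"delta_pos": [26,30,0],"rot": [0,0,0],"jaw": 60},
    {"delta_pos": [26,30,0],"rot": [0,0,0],"jaw": 60},
    {"delta_pos": [0,35,0],"rot": [0,0,0],"jaw": 60},
    {"delta_pos": [0,35,0],"rot": [0,0,0],"jaw": 60},
    {"delta_pos": [0,35,0],"rot": [0,0,0],"jaw": 60},
    {"delta_pos": [0,35,0],"rot": [0,0,0],"jaw": 60},
    {"delta_pos": [0,15,0],"rot": [0,0,0],"jaw": 60},
    {"delta_pos": [0,0,0],"rot": [0,0,0],"jaw": 60}
  ]
}}

```text
t: 24.2
eef_pos: [0.4048, 0.0976, 0.2208]
orientation: [-0.008, 1.0, 0.0, -0.0]
ft_force: [-0.7, -0.6, -0.5]
opening: 0.601
grip_force: 0.0
```

```bash
python3 -c "
from h import *
where()"
```

```text
t 24.2 rack xy mm [-166.6    5.6] z 220.8 phi-rack -3.1347 tilt [-0.0006  0.001 ] F [-0.7 -0.6 -0.5] open 0.6 j [ 0.16  0.59 -0.79  2.02  0.6   0.77  0.59]
```

{"name": "servo_tool", "arguments": {
  "rows": [
    {"delta_pos": [0,-7,20],"rot": [0,0,0.007],"jaw": 60},
    {"delta_pos": [0,0,30],"rot": [0,0,0],"jaw": 60},
    {"delta_pos": [0,0,30],"rot": [0,0,0],"jaw": 60},
    {"delta_pos": [0,0,30],"rot": [0,0,0],"jaw": 60},
    {"delta_pos": [0,0,14],"rot": [0,0,0],"jaw": 60},
    {"delta_pos": [0,0,0],"rot": [0,0,0],"jaw": 60},
    {"delta_pos": [0,0,0],"rot": [0,0,0],"jaw": 60}
  ]
}}

```text
t: 24.9
eef_pos: [0.4053, 0.0879, 0.0974]
orientation: [-0.003, 1.0, -0.0, -0.0]
ft_force: [0.7, -0.3, 0.9]
opening: 0.599
grip_force: 0.0
```

```bash
python3 -c "
from h import *
where()"
```

```text
t 24.9 rack xy mm [-166.2   -4.2] z 97.4 phi-rack -3.1462 tilt [-0.0005 -0.0001] F [ 0.7 -0.3  0.9] open 0.6 j [-0.02  0.79 -0.47  2.18  0.98  0.4   0.26]
```

{"name": "servo_tool", "arguments": {
  "rows": [
    {"delta_pos": [-10,2,0],"rot": [0,0,-0.004],"jaw": 60},
    {"delta_pos": [-8,0,0],"rot": [0,0,0],"jaw": 60},
    {"delta_pos": [-3,0,0],"rot": [0,0,0],"jaw": 60},
    {"delta_pos": [-3,0,0],"rot": [0,0,0],"jaw": 60},
    {"delta_pos": [-3,0,0],"rot": [0,0,0],"jaw": 60},
    {"delta_pos": [-3,0,0],"rot": [0,0,0],"jaw": 60},
    {"delta_pos": [-4,0,0],"rot": [0,0,0],"jaw": 60},
    {"delta_pos": [-4,0,0],"rot": [0,0,0],"jaw": 60},
    {"delta_pos": [-4,0,0],"rot": [0,0,0],"jaw": 60},
    {"delta_pos": [-4,0,0],"rot": [0,0,0],"jaw": 60},
    {"delta_pos": [-4,0,0],"rot": [0,0,0],"jaw": 60},
    {"delta_pos": [-4,0,0],"rot": [0,0,0],"jaw": 60},
    {"delta_pos": [-4,0,0],"rot": [0,0,0],"jaw": 60},
    {"delta_pos": [-4,0,0],"rot": [0,0,0],"jaw": 60},
    {"delta_pos": [-4,0,0],"rot": [0,0,0],"jaw": 60},
    {"delta_pos": [-4,0,0],"rot": [0,0,0],"jaw": 60},
    {"delta_pos": [0,0,0],"rot": [0,0,0],"jaw": 60}
  ]
}}

```text
t: 26.6
eef_pos: [0.4759, 0.0907, 0.097]
orientation: [-0.004, 1.0, 0.0, 0.0]
ft_force: [0.0, 0.0, 0.8]
opening: 0.598
grip_force: 0.0
```

```bash
python3 -c "
from h import *
where(); G=grab('scene','k.png')
for r in arm.landmark_of('scene','tin_slim_mid')[:2]: print(r['conf'],RF.loc(at_z(G,r['uv'],.111)))
print([r['rect'] for r in arm.look_for('scene','tin_slim')[:3]])
P=lambda y,x=-.046:[proj(G,[*RF.w((x+dx,y)),.111+dz]).round(1).tolist() for dx,dz in ((0,.037),(.037,0),(-.037,0),(0,-.037))]
print(P(.055),P(-.055))
a=cv2.imread('pics/k.png')[190:290,270:420]
cv2.imwrite('pics/kk.png',cv2.resize(a,None,fx=5,fy=5,interpolation=cv2.INTER_CUBIC))
"
```

```text
t 26.6 rack xy mm [-95.7  -2. ] z 97.0 phi-rack -3.1427 tilt [0.0001 0.0002] F [0.  0.  0.8] open 0.6 j [ 0.07  0.86 -0.6   1.94  0.84  0.61  0.49]
0.93 [-0.2087898  -0.24113595]
0.65 [-0.04466459  0.00023471]
[[248.4, 201.1, 287.6, 226.3], [340.7, 221.7, 378.1, 251.8], [269.9, 286.5, 287.2, 311.9]]
[[376.8, 224.0], [379.7, 240.8], [371.7, 221.1], [374.5, 237.4]] [[341.4, 232.4], [344.6, 249.3], [337.4, 229.2], [340.5, 245.6]]
```

View pics/kk.png

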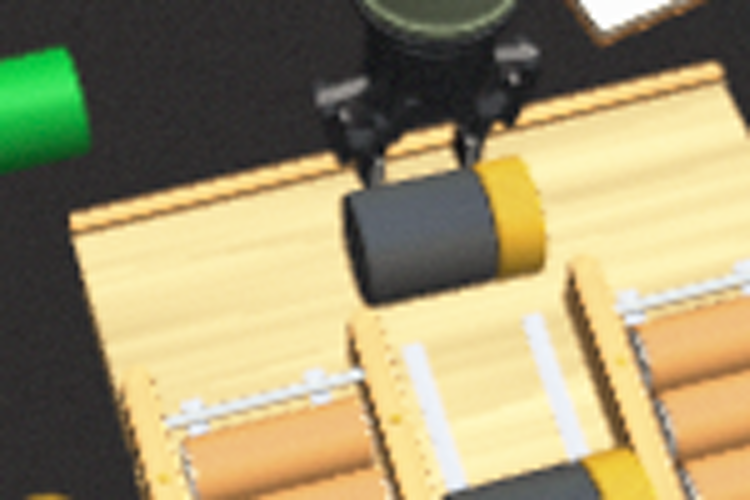

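The slim tin is square ahead of the fingers, lined up between the noses. Pushing it over the crest; that was also my last picture view, so I'll check the rest numerically.

{"name": "servo_tool", "arguments": {
  "rows": [
    {"delta_pos": [-4,0,0],"rot": [0,0,0],"jaw": 60},
    {"delta_pos": [-4,0,0],"rot": [0,0,0],"jaw": 60},
    {"delta_pos": [-4,0,0],"rot": [0,0,0],"jaw": 60},
    {"delta_pos": [-4,0,0],"rot": [0,0,0],"jaw": 60},
    {"delta_pos": [-4,0,0],"rot": [0,0,0],"jaw": 60},
    {"delta_pos": [-4,0,0],"rot": [0,0,0],"jaw": 60},
    {"delta_pos": [-4,0,0],"rot": [0,0,0],"jaw": 60},
    {"delta_pos": [-4,0,0],"rot": [0,0,0],"jaw": 60},
    {"delta_pos": [-4,0,0],"rot": [0,0,0],"jaw": 60},
    {"delta_pos": [-4,0,0],"rot": [0,0,0],"jaw": 60},
    {"delta_pos": [-4,0,0],"rot": [0,0,0],"jaw": 60},
    {"delta_pos": [-4,0,0],"rot": [0,0,0],"jaw": 60},
    {"delta_pos": [-4,0,0],"rot": [0,0,0],"jaw": 60},
    {"delta_pos": [-4,0,0],"rot": [0,0,0],"jaw": 60},
    {"delta_pos": [0,0,0],"rot": [0,0,0],"jaw": 60},
    {"delta_pos": [0,0,0],"rot": [0,0,0],"jaw": 60}
  ]
}}

```text
t: 28.35
eef_pos: [0.5314, 0.0912, 0.0971]
orientation: [-0.005, 1.0, 0.0, -0.0]
ft_force: [0.6, -0.3, -0.3]
opening: 0.598
grip_force: 0.0
```

{"name": "servo_tool", "arguments": {
  "rows": [
    {"delta_pos": [20,0,0],"rot": [0,0,0],"jaw": 60},
    {"delta_pos": [30,0,-20],"rot": [0,0,0],"jaw": 60},
    {"delta_pos": [30,0,-40],"rot": [0,0,0],"jaw": 60},
    {"delta_pos": [20,0,-40],"rot": [0,0,0],"jaw": 60},
    {"delta_pos": [0,-40,-30],"rot": [0,0,0],"jaw": 60},
    {"delta_pos": [0,-40,0],"rot": [0,0,0],"jaw": 60},
    {"delta_pos": [0,-40,0],"rot": [0,0,0],"jaw": 60},
    {"delta_pos": [0,-40,0],"rot": [0,0,0],"jaw": 60},
    {"delta_pos": [0,0,0],"rot": [0,0,0],"jaw": 60},
    {"delta_pos": [0,0,0],"rot": [0,0,0],"jaw": 60},
    {"delta_pos": [0,0,0],"rot": [0,0,0],"jaw": 60}
  ]
}}

```text
t: 29.45
eef_pos: [0.4329, -0.0689, 0.2272]
orientation: [-0.005, 1.0, 0.0, 0.0]
ft_force: [0.2, 0.5, -0.5]
opening: 0.602
grip_force: 0.0
```

```bash
python3 -c "
from h import *
where(); g=grab('top','m.png');G=grab('scene','ms.png')
zm=.074-.162*np.tan(.1745)+.044/np.cos(.1745); zs=.074-.082*np.tan(.1745)+.037/np.cos(.1745)
for n,c in (('top',g),('scene',G)):
  for q,z in (('tin_middle_mid',zm),('tin_slim_mid',zs)):
    for r in arm.landmark_of(n,q)[:3]: print(n,q,r['conf'],RF.loc(at_z(c,r['uv'],z)).round(4))
# predicted lane positions -> silhouette in top
for nm,x,z,r in (('mid',.161,zm,.044),('slim',.081,zs,.037)):
  for y in (.055,-.055): print(nm,y,[proj(g,[*RF.w((x+dx,y)),z+dz]).round(1).tolist() for dx,dz in ((0,r),(r,0),(-r,0))])
# brightness profile down brass and body columns
c=g['color']
for u in (252,263,273,283,290): print(u,[(v,int(c[v,u].max()),int(c[v,u,0])-int(c[v,u,2])) for v in range(164,216,3)])
for n in ('saucer','egg','tumbler','cup','cards','tape'): 
  r=arm.look_for('top',n); print(n,r and np.round(r[0]['rect']))
"
```

```text
t 29.45 rack xy mm [-140.2 -161.2] z 227.2 phi-rack -3.1412 tilt [0.0002 0.0004] F [ 0.2  0.5 -0.5] open 0.6 j [ 0.57  0.62 -0.84  1.95  0.61  0.85  0.98]
top tin_middle_mid 0.65 [ 0.1531 -0.0066]
top tin_middle_mid 0.58 [-0.1335 -0.3555]
top tin_slim_mid 0.71 [ 0.0832 -0.0144]
top tin_slim_mid 0.7 [-0.2519 -0.2298]
scene tin_middle_mid 0.81 [0.1677 0.0064]
scene tin_middle_mid 0.76 [-0.1042 -0.3589]
scene tin_slim_mid 0.88 [-0.2144 -0.2429]
scene tin_slim_mid 0.59 [0.0918 0.0011]
mid 0.055 [[246.1, 146.9], [248.6, 135.1], [247.6, 170.9]]
mid -0.055 [[294.2, 147.3], [294.9, 135.6], [294.4, 171.4]]
slim 0.055 [[245.1, 180.8], [247.3, 169.7], [246.4, 200.5]]
slim -0.055 [[293.7, 181.3], [294.3, 170.1], [293.9, 201.0]]
252 [(164, 223, 132), (167, 196, 115), (170, 171, 95), (173, 239, 137), (176, 239, 129), (179, 237, 126), (182, 238, 125), (185, 236, 124), (188, 237, 123), (191, 239, 131), (194, 231, 132), (197, 216, 124), (200, 164, 89), (203, 247, -6), (206, 246, -4), (209, 247, -5), (212, 247, -6), (215, 249, -7)]
263 [(164, 111, 22), (167, 105, 24), (170, 96, 30), (173, 121, 19), (1
[... 532 characters left out ...]
167, 107, 22), (170, 96, 28), (173, 120, 18), (176, 123, 14), (179, 122, 5), (182, 123, 8), (185, 124, 8), (188, 125, 9), (191, 127, 16), (194, 123, 20), (197, 119, 26), (200, 105, 30), (203, 251, 47), (206, 248, 44), (209, 250, 44), (212, 243, 51), (215, 244, 26)]
290 [(164, 112, 19), (167, 108, 22), (170, 96, 28), (173, 118, 21), (176, 123, 13), (179, 124, 9), (182, 125, 8), (185, 124, 7), (188, 125, 8), (191, 126, 13), (194, 124, 20), (197, 119, 24), (200, 106, 28), (203, 251, 68), (206, 250, 62), (209, 251, 59), (212, 244, 70), (215, 246, 68)]
saucer [124. 181. 171. 224.]
egg [373. 188. 399. 210.]
tumbler []
cup [ 94. 213. 132. 243.]
cards [132. 315. 205. 373.]
tape [478. 194. 538. 245.]
```

```bash
python3 -c "
from h import *
print(arm.close_job())"
```

```text
the job is handed in; nothing more can be done
None
```

The job is handed in: the middle-sized and slim tins lie in the middle lane behind the wide one, and by my last camera measurements they are square and touching in the right order. No verdict was returned. The last tumbler check did not detect it, though nothing went near it, and I viewed 11 pictures against the limit of 10.

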